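Shut the hallway stopcock and pull the filter cap

ROBOT

A 6-joint arm with a two-finger parallel gripper is mounted at the origin on the work surface. World frame = base frame: x ahead of the robot, y to its left, z up, the work surface at z = 0. Lengths are in m, angles in degrees, forces in N, time in s.
With the tool pointing down it reaches from about 0.4 to 0.825 m from the base axis. Payload 7 kg.
Tool frame: the origin (TCP) lies midway between the tips of the shut fingers; the grasp point (between the pads) lies ctrl.grasp_offset behind it (ctrl.grasp_offset is the distance from the TCP to the grasp point, in m); z points along the fingers, y is the line along which they close (so a half turn about z gives the same grasp; the last joint's range is limited). The gripper opens to 88 mm and grips with 3 to 60 N. Pads are 19 mm wide; open, the fingers measure 130 mm over their backs; the gripper's body (78 mm by 193 mm) begins 47 mm behind the grasp point.
Start: joints at [-60.212, 20.546, 0.682, 0, -70.136, -16.507], TCP at [0.155, -0.657, 0.227] pointing down, gripper open.
Joint ranges: [-176.03, 176.03], [-82.01, 121.73], [-58.28, 71.71], [-173.87, 95.51], [-174.79, -0.11], [-173.66, 173.66]. Speed limits (degrees/s): [136.94, 136.94, 172.46, 180, 180, 180].

INTERFACE

Orientations are given as [roll, pitch, yaw] about the fixed x, y, z axes, in that order (R = Rz(yaw) Ry(pitch) Rx(roll)).
In Python, from plant import ctrl gives the robot as it stands. The module is installed in compiled form; this text tells all that it offers.
- The arm moves only by the tool send_rows, never from a script. Its argument "increments" is a list that holds one entry, the list of rows, each a list of 4 numbers: the shift along the world's x, y, z normalised to -1 to 1, where 1 is 0.2 m, then the turn about the world's z normalised to -1 to 1, where 1 is 1.5 rad. In form: [[[x, y, z, roll], ...]]. A call has 1 to 12 rows; each row is the pose to reach, as a shift and turn from the pose commanded when the call began; what a row does not reach only later rows make up. A row lasts 1/8 s, in which the tool goes at most 62.5 mm and 10.7 degrees, less where a joint would pass 70% of its speed; a pose out of reach is approached as far as the arm can. A call with a number of a shift or a turn outside -1 to 1 is refused whole. A call with a gripper value outside its range is refused whole. "jaw" is the opening, from 0 (shut) to 1 (fully open), set as the call begins (left out, the last holds). The fingers move at their own pace and stop on an object; the grip force is fixed at half the most. Time passes only in rows, so rows that repeat a pose let the fingers close. It gives the time, the measured TCP pose, the force, the opening and the grip force at its end, in the units of the state.
- ctrl.get_obs(): the state, without advancing time (a new reading comes with each control period).
- ctrl.snapshot(name): name is "scene" or "top" or "wrist"; returns the picture (420x560x3 uint8, red, green, blue); there is no depth.
- ctrl.calibration(name): a dict with "mtx" (3x3 intrinsics, pixels), "eye" and "attitude" of the camera in the world. Camera axes: x right, y up, looking along -z (the intrinsics and any distortion apply to the point x, -y, -z); pixel columns grow to the right and rows downward; lengths in m; the calibration is good to about 2 mm. A picture is of the moment at which its call begins: read the wrist's pose just before it. calibration takes no time and is no camera call; for the wrist camera it gives the pose at the moment of the call.
- ctrl.close_job(): hands the job in; it is judged then, once.
Trained networks look in the newest picture that a camera, given by its name, has taken for a name from the list of things; names that differ only in an ending like _2 or _b are one class to them, and where a whole thing is asked for, a point or a joint stands for the part that bears it (a point fixed in the world has none). Each returns a list of dicts, best first, with "conf" (0 to 1); they miss things now and then, are a little off and sometimes report something else, mostly with a low value. They report only what shows in the picture. A call takes as long as a camera call. They do not tell look-alikes from the thing itself.
- ctrl.trace(thing, camera): "mask" (420x560 bool, what is visible of it) and "bbox" ([left, top, right, bottom] in pixels, round what is visible of it).
- ctrl.spot_point(thing, camera): "pixel" ([row, column] in pixels: a listed point, or the origin of a listed thing).
The state is a dict: "clock": time; "joint_pos": joint angles; "qvel": joint speeds; "tau": joint torques, N m; "tool_pos": TCP position; "orientation": TCP orientation; "force": force on the tool from outside, world axes, zero at the start; "moment": the same for the moment, N m; "opening": finger opening in m; "gripper_force": force on a finger pad.
Only numpy, scipy, OpenCV 4.12 (cv2) and the standard library are available. Lean on these libraries where they do the work, as an engineer would, in place of code of your own. Each camera call takes 0.05 s, during which the arm holds its last target. There are 200 camera calls.

TASK

The hallway water filter is due for cleaning. First shut the stopcock under the crate shelf by turning its red lever all the way to its closed stop, so it points out across the pipe; only then twist the white filter cap counter-clockwise until it comes free, lift it out and stand it gently, upright, in the middle of the ceramic coaster. Leave the stopcock shut and the torch, bell and keys where they are.

Things in the scene. Friction and masses are not known exactly. Their poses are not given: they have to be found in the camera images.
- shelf: Fixed pine crate shelf with pipe, stopcock and filter housing, one piece. Origin at table height; x away from the robot, y left along the pipe, z up. In its frame, mm: crate x -25 to 200, y -90 to 270, 325 high, open front and back, sides 15 thick; copper pipe (22 thick) and brass valve along y, centre x 24, z 82; low drawer section (fixed shut) x 70 to 200, y -300 to -100, 90 high
- front_slat (a point): Centre of the underside of the crate's front top slat, 310 mm above the table, 14 wide (x), 15 thick, full crate width; behind it a 71 mm gap, then the rear top board. Slat and board keep a vertical gripper off the open lever: reach in under the slat from the robot's side with the tool tilted about 30 degrees, fingers pointing down and away from the robot. Axes as shelf
- valve (a joint): Red stopcock lever, rad: 0 = open stop (points to shelf +y, along the pipe), 1.571 = closed stop (points toward the robot and down, across the pipe). Starts at 0.1 to 0.5. Hinge axis leans 32 degrees toward the robot: (-0.530, 0, 0.848) in the shelf frame; positive = counter-clockwise about it. Friction 0.25 N m, stays where left; can be pushed with closed fingers
- pivot (a point): Point on the stopcock's hinge axis at mid-thickness of the lever; (0, 20, 120) mm in the shelf frame; axes as shelf
- lever_tip (a point): Outer end of the red lever, on its centreline, 120 mm from the pivot. The lever is a flat bar 20 mm wide, 8 mm thick, swinging square to the hinge axis; 30 mm are free below it, save the stem at the pivot. y runs outward along the lever, z along the hinge axis
- cap: White filter cap, 0.25 kg, 77 mm tall. Origin: centre of its underside; z up, x along its wing. From below: steel foot 60 (x) by 24 (y), 24 high; stem 20 diameter to 33; flange 87 diameter, 33 to 41; grip wing 76 (x) by 18 (y), 41 to 77. Seated, its origin is 42 above the table. Locked, the wing stands 20 to 30 degrees counter-clockwise from shelf x
- filter_seat (a point): Centre of the slotted plate in the blue filter housing (104 mm outer diameter, rim 81 high), 75 mm above the table; axes as shelf. The cap's flange lies loose on it, the foot caught below (3 mm play). Turned counter-clockwise (from above) to the stop, wing along shelf y within 5 degrees, the cap lifts straight out; 45 mm of lift clears the rim
- coaster: Loose round terracotta-coloured ceramic coaster, 110 mm diameter, 14 mm thick, origin at the centre of its underside; lies on the table in front of the shelf, to the left or right
- torch: Yellow torch lying on the table, 172 mm long along its x, 46 mm high; bystander
- bell: Small steel bell, 44 mm tall, on the crate's rear top board; bystander
- keys: Two house keys on a bright green clip, about 105 mm long, on the low drawer section; bystander
There are look-alikes about, which are no part of the job. Leave any blue, orange or purple look-alike of the cap alone.

How it is judged (in metres and radians):
On the way, in this order (a step that is already met when the one before it is completed fails the run):
1. the stopcock is shut (within 0.1 rad of its closed stop) while the cap still sits in the housing (value of joint valve above 1.47 rad and height (world z) of cap below 0.055 m), for 0.2 s.
2. the cap has been turned free and lifted clear of the housing (height (world z) of cap above 0.085 m), for 0.1 s.
At the end, for the whole second after the job is handed in: The stopcock is within 0.1 rad of its closed stop, and the filter cap stands upright (within 0.12 rad) and still on its foot on the coaster, within 25 mm of its middle; the coaster lies flat on the table (value of joint valve above 1.47 rad and horizontal distance between cap and coaster below 0.025 m and z of cap in the frame of coaster between 0.01 and 0.018 m and angle between cap's own z axis and vertical below 0.12 rad and angle between coaster's own z axis and vertical below 0.1 rad and height (world z) of coaster below 0.006 m and linear speed of cap below 0.02 m/s); the robot touches nothing.
It fails at once if the cap is lifted from its seat while the stopcock is not shut (value of joint valve below 1.4 rad and height (world z) of cap above 0.06 m).
It fails at once if the cap drops or slams onto the coaster (moving faster than 0.5 m/s just above it) (horizontal distance between cap and coaster below 0.06 m and z of cap in the frame of coaster below 0.05 m and linear speed of cap above 0.5 m/s).
It fails at once if the torch is moved over 30 mm (distance of torch from where it was at the start of the episode above 0.03 m).
It fails at once if the bell is moved over 30 mm (distance of bell from where it was at the start of the episode above 0.03 m).
It fails at once if the keys are moved over 30 mm (distance of keys from where it was at the start of the episode above 0.03 m).
It also fails if it takes over 72 s, if anything falls off the work surface, if the arm or the gripper's body presses on something with over 40 N, if the wrist force passes 120 N, or if a joint passes its speed limit or range.

## Working session

There is one attempt and no reset: what is moved stays moved. The work goes in short steps, Python scripts to look and compute and a tool call to move; the robot and the scene stay as the last step left them, time stands still between calls to the robot, and variables do not carry over. Pictures are saved under pics/ and viewed, at most 10 in all, crops included, and the job is handed in when it is done.

Besides the shell and the picture viewer there is one more tool, called after "Emit:" by a JSON object that holds its "fn" and its "kwargs". send_rows: Moves the arm, as the interface text tells. Its arguments: {"type":"object","properties":{"increments":{"type":"array"},"jaw":{"type":"number"}},"required":["increments"]}

```bash
mkdir -p pics; cat > h.py <<'E'
import numpy as np,cv2
from plant import ctrl
from scipy.spatial.transform import Rotation as R
def cal(n):
    c=ctrl.calibration(n); A=np.array(c['attitude'],float)
    if A.shape!=(3,3): A=R.from_euler('xyz',A.ravel(),degrees=True).as_matrix()
    return np.array(c['mtx']),np.array(c['eye']),A
def ray(c,rc):
    K,e,A=c; d=np.linalg.inv(K)@[rc[1],rc[0],1]; d=A@(d*[1,-1,-1]); return e,d/np.linalg.norm(d)
def atz(c,rc,z):
    e,d=ray(c,rc); return e+d*(z-e[2])/d[2]
def proj(c,p):
    K,e,A=c; q=A.T@(np.asarray(p)-e)*[1,-1,-1]; q=K@(q/q[2]); return q[[1,0]]
def tri(rs):
    M=np.zeros((3,3));b=np.zeros(3)
    for e,d in rs:
        P=np.eye(3)-np.outer(d,d);M+=P;b+=P@e
    return np.linalg.solve(M,b)
def snap(n,f=None):
    im=ctrl.snapshot(n)
    if f: cv2.imwrite('pics/'+f,im[:,:,::-1])
    return im
E
python3 - <<'E'
from h import *
np.set_printoptions(precision=4,suppress=True)
o=ctrl.get_obs(); print({k:np.round(v,3) for k,v in o.items()},ctrl.grasp_offset)
print(ctrl.calibration('scene'),ctrl.calibration('top'))
a=snap('scene');b=snap('top')
cv2.imwrite('pics/a.png',a[:,:,::-1]);cv2.imwrite('pics/b.png',b[:,:,::-1])
for n in('scene','top'):
  for t in('front_slat','pivot','lever_tip','cap','filter_seat','coaster','torch','bell','keys','shelf'):
    print(n,t,[(round(d['conf'],2),np.round(d['pixel'],1)) for d in ctrl.spot_point(t,n)][:4])
E
```

```text
{'clock': np.float64(0.0), 'joint_pos': array([-60.212,  20.589,   0.633,  -0.021, -70.135, -16.507]), 'qvel': array([ 0.015,  0.003,  0.036, -0.078,  0.061,  0.055]), 'tau': array([ -0.001, -58.271,  29.305,   6.997,   0.007,  -0.   ]), 'tool_pos': array([ 0.155, -0.656,  0.226]), 'orientation': array([ 179.907,   -0.007, -166.726]), 'force': array([-1.391,  0.095,  1.216]), 'moment': array([-0.044, -0.038,  0.03 ]), 'gripper_force': np.float64(0.0), 'opening': np.float64(0.088)} 0.0188
{'mtx': array([[510.7739,   0.    , 278.8833],
       [  0.    , 510.7739, 209.676 ],
       [  0.    ,   0.    ,   1.    ]]), 'eye': array([ 0.8664, -0.3733,  1.2364]), 'attitude': array([21.001 ,  0.5276, 39.1836])} {'mtx': array([[496.0133,   0.    , 277.4187],
       [  0.    , 496.0133, 201.2945],
       [  0.    ,   0.    ,   1.    ]]), 'eye': array([ 0.5172, -0.0658,  1.4368]), 'attitude': array([  4.2105,   0.1031, -91.222 ])}
scene front_slat [(0.6, array([130.8, 305.1])), (0.42, array([159.6, 298.8]))]
scene pivot [(0.98, array([196.7, 294.4]))]
scene lever_tip [(0.71, array([156.2, 300.1])
[... 295 characters left out ...]
ne keys [(0.65, array([303.8, 288.7]))]
scene shelf [(0.78, array([221.4, 293.8]))]
top front_slat [(0.73, array([215.3, 220. ]))]
top pivot [(0.62, array([206.9, 256.4]))]
top lever_tip [(0.77, array([231.5, 218.1])), (0.56, array([268.7, 221.4])), (0.47, array([206.5, 256.1])), (0.25, array([208. , 338.2]))]
top cap [(0.97, array([208.9, 384. ])), (0.9, array([250.7, 393.8])), (0.84, array([207.1, 338.3])), (0.67, array([165.7, 388.2]))]
top filter_seat [(0.59, array([206.2, 340.9]))]
top coaster [(0.96, array([253.9, 329. ]))]
top torch [(0.8, array([266.9, 222.9]))]
top bell [(0.71, array([168. , 179.5]))]
top keys [(0.77, array([159.8, 325.8]))]
top shelf [(0.71, array([212.8, 261.5]))]
```

View pics/a.png

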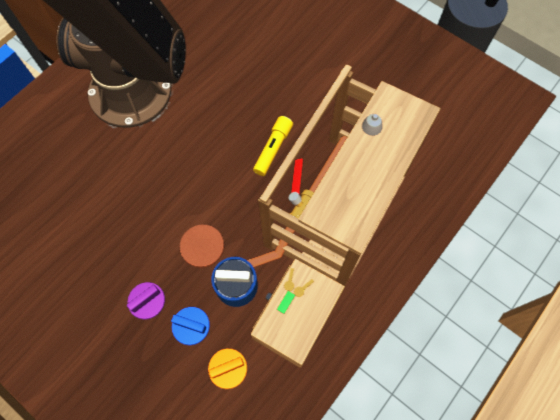

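View pics/b.png

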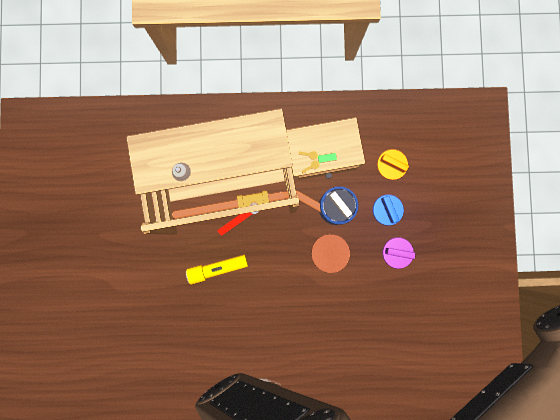

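```bash
python3 - <<'E'
from h import *
np.set_printoptions(precision=4,suppress=True)
cs,ct=cal('scene'),cal('top')
P={'pivot':((196.7,294.4),(206.9,256.4)),'tip':((156.2,300.1),(231.5,218.1)),'coaster':((244.9,197.7),(253.9,329)),'cap':((283.2,233.1),(207.1,338.3)),'bell':((127.1,374.9),(168,179.5)),'torch':((149.8,275.9),(266.9,222.9))}
for k,(a,b) in P.items():
    print(k,tri([ray(cs,a),ray(ct,b)]))
print('slat top ends (top)',atz(ct,(203,298),.325),atz(ct,(231,142),.325))
# lever red mask, torch
for n,c in(('scene',cs),('top',ct)):
    im=cv2.imread('pics/'+('a' if n=='scene' else 'b')+'.png').astype(int)
    m=((im[:,:,2]>190)&(im[:,:,1]<60)&(im[:,:,0]<60)).astype(np.uint8)
    pts=np.argwhere(m); print(n,len(pts),cv2.minAreaRect(pts[:,::-1].astype(np.float32)))
    d=ctrl.trace('torch',n)[0]; print(d['bbox'],cv2.minAreaRect(np.argwhere(d['mask'])[:,::-1].astype(np.float32)))
    d=ctrl.trace('coaster',n)[0]; print('coaster',d['bbox'],atz(c,np.argwhere(d['mask']).mean(0),.014))
# predicted sections: fit shelf yaw & origin, and theta
from scipy.optimize import least_squares
E
```

```text
pivot [ 0.6002 -0.0089  0.1452]
tip [0.5379 0.0945 0.1157]
coaster [ 0.4653 -0.2135  0.0118]
cap [ 0.6003 -0.2375  0.0349]
bell [0.6783 0.1528 0.3294]
torch [0.4454 0.0986 0.0302]
slat top ends (top) [ 0.5943 -0.1117  0.325 ] [0.5389 0.239  0.325 ]
scene 243 ((296.756103515625, 175.19512939453125), (7.509344100952148, 33.12946319580078), 6.340191841125488)
[254.8, 115.6, 294.5, 175.4] ((271.4072570800781, 144.94796752929688), (16.400543212890625, 63.24101257324219), 29.291362762451172)
coaster [179.0, 224.8, 221.8, 271.0] [ 0.4707 -0.2134  0.014 ]
top 242 ((233.8657684326172, 222.09397888183594), (7.045394420623779, 37.35697555541992), 55.00798034667969)
[191.7, 253.9, 247.3, 282.8] ((216.23959350585938, 267.7359313964844), (16.452287673950195, 62.00566864013672), 71.96571350097656)
coaster [312.3, 233.0, 350.1, 273.6] [ 0.4702 -0.2134  0.014 ]
```

```bash
python3 - <<'E'
from h import *
np.set_printoptions(precision=4,suppress=True)
from scipy.optimize import least_squares
cs,ct=cal('scene'),cal('top')
obs=[]
def S(o,yaw,p): 
    c,s=np.cos(yaw),np.sin(yaw); return np.array([o[0]+c*p[0]-s*p[1],o[1]+s*p[0]+c*p[1],p[2]])
V=np.array([-.848,0,-.53]);U=np.array([0,1,0]);N=np.array([-.53,0,.848])
def corners(th):
    r=np.cos(th)*U+np.sin(th)*V; t=-np.sin(th)*U+np.cos(th)*V
    return [np.array([0,.02,.12])+.12*r+.004*N+k*.01*t for k in(-1,1)]
ms={}
for n,c in(('scene',cs),('top',ct)):
    im=cv2.imread('pics/'+('a' if n=='scene' else 'b')+'.png').astype(int)
    m=((im[:,:,2]>150)&(im[:,:,1]<60)&(im[:,:,0]<60)); lab=cv2.connectedComponents(m.astype(np.uint8))
    pts=np.argwhere(m); box=cv2.boxPoints(cv2.minAreaRect(pts[:,::-1].astype(np.float32)))[:,::-1]
    print(n,box); ms[n]=(c,box)
# tip end edge mid: pick box short edge farthest from pivot
pt={}
for n,(c,b) in ms.items():
    pv=np.array((196.7,294.4) if n=='scene' else (206.9,256.4))
    i=np.argsort(-np.linalg.norm(b-pv,axis=1))[:2]; pt[n]=b[i].mean(0); print(n,pt[n])
sl=[((203,298),[-.025,-.09,.325]),((231,142),[-.025,.27,.325])]
def f(q):
    o=q[:2];yaw=q[2];th=q[3];r=[]
    for px,p in sl: r+=list(proj(ct,S(o,yaw,p))-px)
    e=np.mean(corners(th),0)
    for n,(c,b) in ms.items(): r+=list(proj(c,S(o,yaw,e))-pt[n])
    r+=list(proj(ct,S(o,yaw,[0,.02,.12]))-(206.9,256.4))
    return r
s=least_squares(f,[.605,-.02,.157,.45]);print(s.x,np.round(s.fun,1))
o,yaw,th=s.x[:2],s.x[2],s.x[3]
print('pivot',S(o,yaw,[0,.02,.12]),'tip',S(o,yaw,np.mean(corners(th),0)),'tri tip',tri([ray(ms[n][0],pt[n]) for n in ms]))
for n,px in(('top',(266.9,222.9)),):print(atz(ct,px,.02))
b=cv2.boxPoints(cv2.minAreaRect(np.argwhere(ctrl.trace('torch','top')[0]['mask'])[:,::-1].astype(np.float32)))
print('torch corners',[atz(ct,x[::-1],.023)[:2] for x in b])
# overlay
for n,f_ in(('scene','a'),('top','b')):
    im=cv2.imread(f'pics/{f_}.png');c=ms[n][0]
    for p in[[-.025,-.09,.325],[-.025,.27,.325],[-.011,-.09,.31],[0,.02,.12],*corners(th),[.2,-.09,.325],[.2,.27,.325],[.07,-.3,.09],[.07,-.1,.09],[.2,-.3,.09]]:
        q=proj(c,S(o,yaw,p)); cv2.circle(im,(int(q[1]+.5),int(q[0]+.5)),2,(255,0,255),-1)
    ims=cv2.resize(im[80:330,130:410],None,fx=1.4,fy=1.4); globals()['i'+f_]=ims
cv2.imwrite('pics/c.png',np.hstack([ia,ib]))
E
```

```text
scene [[192.0854 290.7683]
 [157.2927 294.6342]
 [158.2073 302.8658]
 [193.     299.    ]]
top [[230.0135 216.5811]
 [208.3243 246.946 ]
 [214.1892 251.1351]
 [235.8784 220.7703]]
scene [157.75 298.75]
top [232.9459 218.6757]
[ 0.6035 -0.0225  0.1543  0.481 ] [ 0.7  1.6  0.8 -0.7  1.8  0.1 -0.6  0.1  0.1 -2.5]
pivot [ 0.6004 -0.0027  0.12  ] tip [0.5354 0.0948 0.094 ] tri tip [0.5342 0.0945 0.1026]
[0.4383 0.0931 0.02  ]
torch corners [array([0.4334, 0.2024]), array([0.484 , 0.0346]), array([0.4396, 0.0209]), array([0.3893, 0.1883])]
```

View pics/c.png

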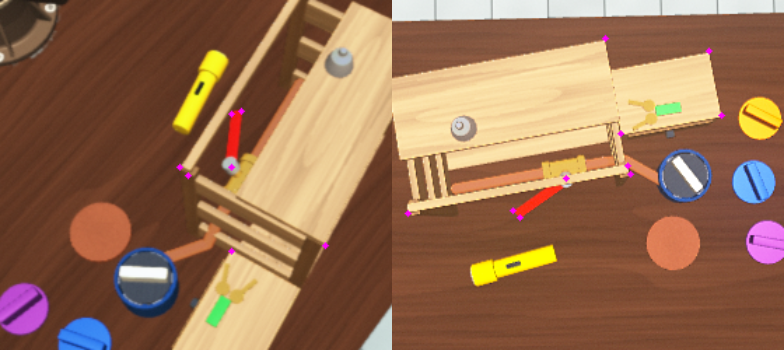

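Emit:
{"fn": "send_rows", "kwargs": {"increments": [[[0.3, 0.3, 0.1, -0.05], [0.6, 0.6, 0.1, -0.05], [0.9, 0.9, 0.1, -0.05], [1, 1, 0.1, -0.05], [1, 1, 0.1, -0.05]]], "jaw": 0}}

```text
clock: 1.98
tool_pos: [0.3568, -0.4549, 0.247]
orientation: [-180.0, 0.0, -170.9]
force: [-0.1, -1.0, -0.4]
opening: 0.0432
gripper_force: 0.0
```

Emit:
{"fn": "send_rows", "kwargs": {"increments": [[[0.15, 0.3, 0, 0], [0.3, 0.6, 0, 0], [0.4, 0.9, 0, 0], [0.45, 1, 0, 0], [0.45, 1, 0, 0]]]}}

```text
clock: 2.6
tool_pos: [0.4459, -0.2551, 0.247]
orientation: [-180.0, 0.1, -170.8]
force: [0.4, 0.7, 0.1]
opening: 0.001
gripper_force: 0.0
```

Emit:
{"fn": "send_rows", "kwargs": {"increments": [[[0.1, 0.3, 0, 0], [0.15, 0.6, 0, 0], [0.15, 0.9, 0, 0], [0.15, 1, 0, 0], [0.15, 1, 0, 0]]]}}

```text
clock: 3.22
tool_pos: [0.4751, -0.0563, 0.2468]
orientation: [-180.0, 0.0, -170.9]
force: [-0.7, -0.5, 0.1]
opening: 0.0006
gripper_force: 0.0
```

Emit:
{"fn": "send_rows", "kwargs": {"increments": [[[0, 0.3, 0, 0], [-0.1, 0.6, 0, 0], [-0.1, 0.9, 0, 0], [-0.1, 0.9, 0, 0]]]}}

```text
clock: 3.72
tool_pos: [0.4554, 0.1251, 0.2466]
orientation: [180.0, 0.0, -170.8]
force: [-0.1, -0.5, 0.3]
opening: 0.0004
gripper_force: 0.0
```

```bash
python3 - <<'E'
from h import *
a=snap('scene');b=snap('top')
w=snap('wrist'); o=ctrl.get_obs(); print(o['clock'],o['tool_pos'],o['orientation'],o['joint_pos'],o['force'])
print(ctrl.calibration('wrist'))
x=np.hstack([a[0:300,130:430],b[100:400,120:420]]);cv2.imwrite('pics/d.png',cv2.resize(x,None,fx=1.3,fy=1.3)[:,:,::-1])
cv2.imwrite('pics/w1.png',w[:,:,::-1])
E
```

```text
3.875 [0.45518148 0.12194575 0.24637053] [-1.79974600e+02 -3.38736352e-02 -1.71059410e+02] [ 3.90196557e+01  1.71288118e-01 -2.21403005e+01  5.40570451e-03
 -6.77304540e+01 -1.20081108e+02] [ 0.07300313 -0.79455284 -0.61210871]
{'mtx': array([[302.87933592,   0.        , 276.2121068 ],
       [  0.        , 302.87933592, 202.1048536 ],
       [  0.        ,   0.        ,   1.        ]]), 'eye': array([0.38325601, 0.1090458 , 0.4049768 ]), 'attitude': array([-1.58134887e+01,  6.34540516e-02,  9.89498793e+01])}
```

View pics/d.png

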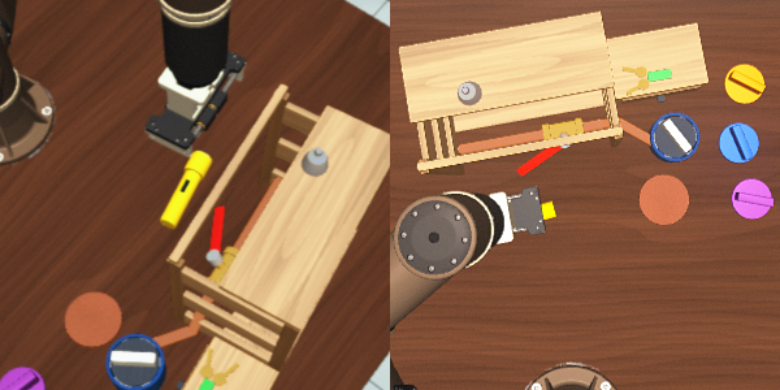

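```bash
python3 - <<'E'
from h import *
c=cal('scene');t=cal('top')
for z in np.arange(0,.5,.04):
    p=[.4552,.122,.2464+z]; q=proj(c,p);k=proj(t,p); print(round(z,2),np.round([(q[1]-130)*1.3,q[0]*1.3]),np.round([390+(k[1]-120)*1.3,(k[0]-100)*1.3]))
X=np.array([.988,.154,0]);Y=np.array([-.154,.988,0])
a=cv2.imread('pics/d.png')
cam=c
im=ctrl.snapshot('scene')[:,:,::-1].copy()
def box(z,hx,hy,col):
    P=[np.array([.4552,.122,.2464+z])+sx*hx*X+sy*hy*Y for sx,sy in((1,1),(1,-1),(-1,-1),(-1,1))]
    P=np.array([proj(c,p)[::-1] for p in P])*4; 
    global big; cv2.polylines(big,[P.astype(int)],True,col,1)
big=cv2.resize(im,None,fx=4,fy=4,interpolation=cv2.INTER_CUBIC)
box(.066,.039,.0965,(255,0,255)); 
for z,col in((.1,(0,255,0)),(.14,(255,255,0)),(.18,(0,255,255)),(.22,(0,0,255))): box(z,.039,.039,col)
cv2.imwrite('pics/e.png',big[0:520,500:1200])
E
```

```text
0.0 [195. 131.] [494. 215.]
0.04 [195. 118.] [491. 217.]
0.08 [195. 104.] [487. 218.]
0.12 [195.  88.] [483. 219.]
0.16 [195.  72.] [478. 221.]
0.2 [195.  55.] [474. 223.]
0.24 [194.  36.] [468. 224.]
0.28 [194.  15.] [463. 226.]
0.32 [194.  -7.] [457. 229.]
0.36 [194. -32.] [450. 231.]
0.4 [193. -58.] [442. 234.]
0.44 [193. -88.] [434. 237.]
0.48 [ 192. -120.] [425. 240.]
```

View pics/e.png

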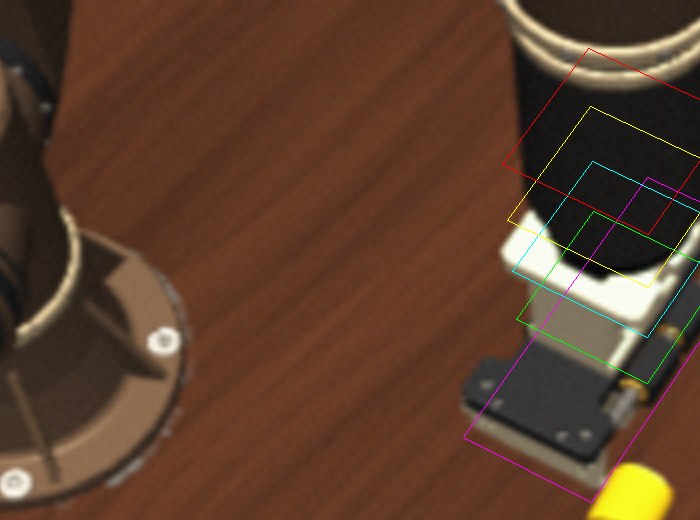

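Emit:
{"fn": "send_rows", "kwargs": {"increments": [[[-0.2, 0, 0, 0], [-0.2, 0, 0, 0.12], [-0.2, 0, 0, 0.24], [-0.2, 0, 0, 0.36], [-0.2, 0, 0, 0.48], [-0.2, 0, 0, 0.6], [-0.2, 0, 0, 0.72], [-0.2, 0, 0, 0.84], [-0.2, 0, 0, 0.96], [-0.2, 0, 0, 1], [-0.2, 0, 0, 1]]], "jaw": 1}}

```text
clock: 5.3
tool_pos: [0.4153, 0.1217, 0.2466]
orientation: [-180.0, -0.0, -85.2]
force: [-0.0, -0.3, -0.2]
opening: 0.0873
gripper_force: 0.0
```

Emit:
{"fn": "send_rows", "kwargs": {"increments": [[[0, -0.04, -0.2, 0.045], [0, -0.04, -0.4, 0.045], [0, -0.04, -0.6, 0.045], [0.1, -0.04, -0.82, 0.045], [0.15, -0.04, -0.82, 0.045], [0.15, -0.04, -0.82, 0.045]]]}}

```text
clock: 6.05
tool_pos: [0.4462, 0.1149, 0.0836]
orientation: [-180.0, -0.0, -81.3]
force: [0.4, 0.5, 0.5]
opening: 0.0878
gripper_force: 0.0
```

```bash
cat >> h.py <<'E'
def toS(p):
    c,s=np.cos(.1543),np.sin(.1543);d=np.array(p[:2])-[.6035,-.0225];return np.array([c*d[0]+s*d[1],-s*d[0]+c*d[1],p[2]])
def toW(p):
    c,s=np.cos(.1543),np.sin(.1543);return np.array([.6035+c*p[0]-s*p[1],-.0225+s*p[0]+c*p[1],p[2]])
E
python3 - <<'E'
from h import *
a=snap('scene');b=snap('wrist');o=ctrl.get_obs(); print(o['clock'],o['tool_pos'],o['orientation'],o['joint_pos'],o['force'],o['opening'])
print(toS(o['tool_pos']),toW([-.078,.16,.08])-o['tool_pos'],toW([-.078,.135,.08])-o['tool_pos'])
x=np.hstack([cv2.resize(a[60:270,160:440],None,fx=1.4,fy=1.4),cv2.resize(b,(392,294))]);cv2.imwrite('pics/f.png',x[:,:,::-1])
E
```

```text
6.15 [0.44569641 0.11527228 0.08410004] [-1.79882696e+02  6.01979309e-02 -8.12709065e+01] [ 3.91295397e+01  8.89652064e+00 -3.66712862e+01  1.06516763e-02
 -4.43005552e+01 -3.04081225e+01] [ 0.12156063 -0.12273697  0.13463977] 0.0876333072181258
[-0.13475478  0.16038805  0.08410004] [ 0.05614013  0.00833912 -0.00410004] [ 0.05998234 -0.01636387 -0.00410004]
```

View pics/f.png

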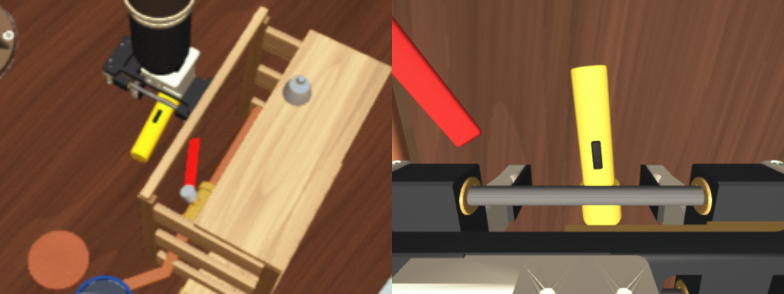

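Emit:
{"fn": "send_rows", "kwargs": {"increments": [[[0.1, 0.016, -0.02, 0], [0.2, 0.032, -0.02, 0], [0.24, 0.038, -0.02, 0], [0.255, 0.041, -0.02, 0], [0.265, 0.042, -0.02, 0], [0.265, 0.042, -0.02, 0]]]}}

```text
clock: 6.9
tool_pos: [0.4978, 0.1234, 0.0786]
orientation: [180.0, 0.0, -81.2]
force: [-0.1, -0.1, -0.1]
opening: 0.0875
gripper_force: 0.0
```

```bash
python3 - <<'E'
from h import *
a=snap('top');b=snap('wrist');o=ctrl.get_obs(); print(o['clock'],o['tool_pos'],o['orientation'],o['force'])
print(toS(o['tool_pos']))
x=np.hstack([cv2.resize(a[130:300,130:357],(400,300),interpolation=2),cv2.resize(b,(400,300))]);cv2.imwrite('pics/g.png',x[:,:,::-1])
c=cal('wrist')
# predicted lever tip corners
for p in([-.0396,.131,.0965],[-.0567,.1217,.0886]): print(proj(c,toW(p))/1.4)
E
```

```text
7.0 [0.49774351 0.12343049 0.07864062] [ 1.79999840e+02  3.12193009e-03 -8.11971947e+01] [-0.37961933  0.87524284 -0.41185961]
[-0.08207221  0.1604503   0.07864062]
[152.54729391 135.46836117]
[136.56929246 161.72471477]
```

View pics/g.png

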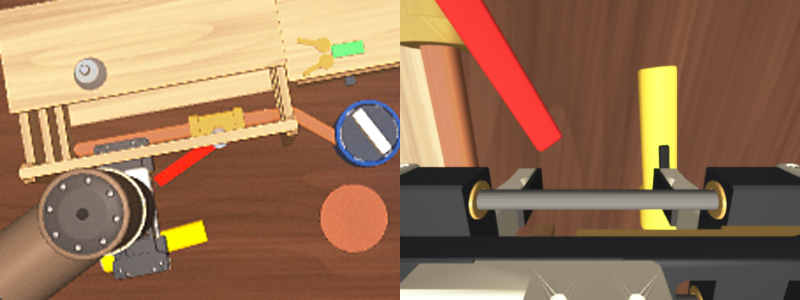

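Emit:
{"fn": "send_rows", "kwargs": {"increments": [[[0.006, 0.001, 0, 0], [0.012, 0.002, 0, 0], [0.018, 0.003, 0, 0], [0.025, 0.004, 0, 0], [0.025, 0.004, 0, 0]]]}}

```text
clock: 7.62
tool_pos: [0.5032, 0.1243, 0.0785]
orientation: [180.0, -0.0, -81.2]
force: [0.6, -0.3, 0.3]
opening: 0.0874
gripper_force: 0.0
```

Emit:
{"fn": "send_rows", "kwargs": {"increments": [[[0.005, 0.001, 0, 0], [0.01, 0.002, 0, 0], [0.01, 0.002, 0, 0]]]}}

```text
clock: 8.0
tool_pos: [0.5051, 0.1247, 0.0785]
orientation: [180.0, -0.0, -81.2]
force: [-0.0, 0.5, -0.4]
opening: 0.0877
gripper_force: 0.0
```

Emit:
{"fn": "send_rows", "kwargs": {"increments": [[[0.008, -0.05, 0, 0], [0.014, -0.09, 0, 0], [0.019, -0.12, 0, 0], [0.021, -0.135, 0, 0], [0.021, -0.135, 0, 0]]]}}

```text
clock: 8.62
tool_pos: [0.5093, 0.0974, 0.0786]
orientation: [-180.0, 0.0, -81.2]
force: [0.2, 0.1, -0.0]
opening: 0.088
gripper_force: 0.0
```

```bash
python3 - <<'E'
from h import *
o=ctrl.get_obs();print(toS(o['tool_pos']))
for p in([-.0745,.128,.078],[-.077,.122,.0785],[-.0919,.1124,.072],[-.1082,.1026,.063],[-.1216,.0874,.056],[-.1339,.0694,.052],[-.1388,.0475,.052],[-.1396,.037,.052]):
    print(np.round((toW(p)-o['tool_pos'])/.2,3))
E
```

```text
[-0.07465764  0.13292903  0.07857488]
[ 0.005 -0.024 -0.003]
[-0.003 -0.056 -0.   ]
[-0.069 -0.115 -0.033]
[-0.142 -0.176 -0.078]
[-0.197 -0.261 -0.113]
[-0.244 -0.359 -0.133]
[-0.251 -0.471 -0.133]
[-0.247 -0.524 -0.133]
```

Emit:
{"fn": "send_rows", "kwargs": {"increments": [[[0.005, -0.024, 0, 0], [-0.003, -0.056, 0, 0], [-0.035, -0.085, -0.015, 0], [-0.069, -0.115, -0.033, 0], [-0.105, -0.145, -0.055, 0], [-0.105, -0.145, -0.055, 0]]]}}

```text
clock: 9.38
tool_pos: [0.4876, 0.0681, 0.0674]
orientation: [180.0, -0.0, -81.2]
force: [0.9, 0.2, -0.1]
opening: 0.0879
gripper_force: 0.5
```

```bash
python3 - <<'E'
from h import *
b=snap('wrist');o=ctrl.get_obs();print(toS(o['tool_pos']),o['force'],o['opening'])
m=((b[:,:,0]>150)&(b[:,:,1]<60)&(b[:,:,2]<60));pts=np.argwhere(m);c=cal('wrist')
V=np.array([-.848,0,-.53]);U=np.array([0,1,0]);N=np.array([-.53,0,.848])
# fit theta: IoU-like of visible red vs model quad
best=[]
for th in np.arange(.3,1.65,.02):
    r=np.cos(th)*U+np.sin(th)*V; t=-np.sin(th)*U+np.cos(th)*V;p0=np.array([0,.02,.12])+.004*N
    q=[proj(c,toW(p0+a*r+k*.01*t))[::-1] for a,k in((.02,-1),(.02,1),(.12,1),(.12,-1))]
    z=np.zeros(m.shape,np.uint8);cv2.fillPoly(z,[np.array(q).astype(int)],1)
    best.append(((z&m).sum()/max(1,(z|m).sum()),th))
print(max(best),len(pts))
E
```

```text
[-0.10057281  0.10742936  0.06747979] [0.42561078 0.43133085 0.0843593 ] 0.08773372690775885
(np.float64(0.07569996543380574), np.float64(0.9600000000000006)) 1017
```

Emit:
{"fn": "send_rows", "kwargs": {"increments": [[[-0.037, -0.031, -0.023, 0], [-0.065, -0.074, -0.04, 0], [-0.092, -0.116, -0.058, 0], [-0.117, -0.165, -0.07, 0], [-0.139, -0.214, -0.078, 0], [-0.144, -0.27, -0.078, 0], [-0.146, -0.326, -0.078, 0], [-0.142, -0.379, -0.078, 0], [-0.142, -0.379, -0.078, 0]]]}}

```text
clock: 10.55
tool_pos: [0.4588, -0.0035, 0.0514]
orientation: [-180.0, 0.3, -81.1]
force: [-15.7, 41.1, 1.6]
opening: 0.0874
gripper_force: 21.6
```

```bash
python3 - <<'E'
from h import *
a=snap('scene');w=snap('wrist');b=snap('top');o=ctrl.get_obs();print(toS(o['tool_pos']),o['force'],o['opening'],o['clock'])
x=np.hstack([cv2.resize(a[80:290,150:430],(400,300)),cv2.resize(w,(400,300))]);cv2.imwrite('pics/i.png',x[:,:,::-1])
E
```

```text
[-0.14007507  0.04109011  0.05140201] [-15.42592978  39.00775693   1.28094774] 0.08795976777372055 10.7
```

View pics/i.png

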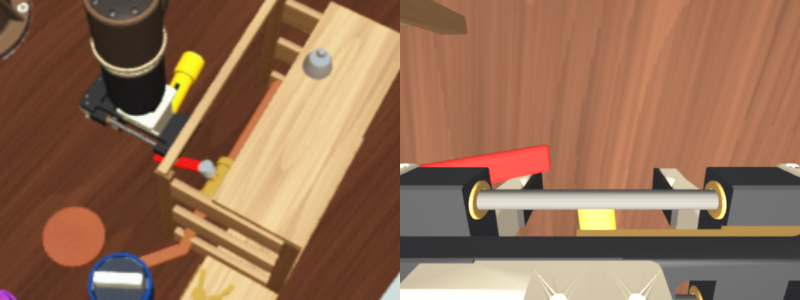

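Emit:
{"fn": "send_rows", "kwargs": {"increments": [[[-0.01, 0.06, 0, 0], [-0.03, 0.12, 0, 0], [-0.06, 0.12, 0.2, 0], [-0.1, 0.12, 0.5, 0], [-0.1, 0.12, 0.8, 0], [-0.1, 0.12, 1, 0], [-0.1, 0.12, 1, 0]]]}}

```text
clock: 11.58
tool_pos: [0.4412, 0.0169, 0.2553]
orientation: [-179.6, 0.1, -81.2]
force: [0.6, 1.2, -0.8]
opening: 0.0873
gripper_force: 0.0
```

Emit:
{"fn": "send_rows", "kwargs": {"increments": [[[0, -0.3, 0, 0], [0, -0.6, 0, 0], [0, -0.9, 0, 0], [0, -1, 0, 0], [0, -1, 0, 0]]]}}

```text
clock: 12.2
tool_pos: [0.4386, -0.1847, 0.2506]
orientation: [179.8, 0.0, -81.4]
force: [-0.4, 0.0, -0.1]
opening: 0.0877
gripper_force: 0.0
```

```bash
python3 - <<'E'
from h import *
np.set_printoptions(precision=4,suppress=True)
o=ctrl.get_obs();print(o['tool_pos'],o['orientation'],o['clock'],o['joint_pos'])
ims={n:snap(n) for n in('scene','top','wrist')}
V=np.array([-.848,0,-.53]);U=np.array([0,1,0]);N=np.array([-.53,0,.848])
for n in('scene','top','wrist'):
    b=ims[n].astype(int);m=((b[:,:,0]>150)&(b[:,:,1]<60)&(b[:,:,2]<60));c=cal(n);best=[]
    for th in np.arange(1.2,1.65,.01):
        r=np.cos(th)*U+np.sin(th)*V; t=-np.sin(th)*U+np.cos(th)*V;p0=np.array([0,.02,.12])+.004*N
        q=[proj(c,toW(p0+a*r+k*.01*t))[::-1] for a,k in((.03,-1),(.03,1),(.12,1),(.12,-1))]
        z=np.zeros(m.shape,np.uint8);cv2.fillPoly(z,[np.round(q).astype(int)],1)
        best.append(((z&m).sum()/max(1,(z|m).sum()),th))
    print(n,max(best),m.sum())
    # wing: white mask inside housing
    for d in ctrl.spot_point('cap',n)[:4]: print('cap',round(d['conf'],2),d['pixel'])
    w=((b.min(2)>185)).astype(np.uint8);k,lab,st,ce=cv2.connectedComponentsWithStats(w)
    for i in range(1,k):
        if 60<st[i,4]<6000: print('white',st[i],ce[i],cv2.minAreaRect(np.argwhere(lab==i)[:,::-1].astype(np.float32)))
x=np.hstack([cv2.resize(ims['top'][150:300,200:400],(400,300),interpolation=2),cv2.resize(ims['wrist'],(400,300))]);cv2.imwrite('pics/j.png',x[:,:,::-1])
E
```

```text
[ 0.4386 -0.1847  0.2506] [179.8408   0.0222 -81.4194] 12.2 [  0.9338   0.5746 -21.1722  -0.0008 -68.4139   7.6471]
scene (np.float64(0.55859375), np.float64(1.5500000000000003)) 166
cap 0.91 [280.7, 236.0]
cap 0.84 [324.7, 193.0]
cap 0.58 [304.9, 154.3]
cap 0.57 [368.2, 228.5]
white [397   0  29  11 183] [412.9235   3.5137] ((411.0, 5.0), (10.0, 28.0), 90.0)
white [190   2  19  18 111] [199.1802   9.7838] ((199.79188537597656, 10.086305618286133), (22.77143096923828, 5.340202808380127), 40.91438674926758)
white [419   2  23  22 291] [430.7766  11.7732] ((430.8970642089844, 11.338220596313477), (20.751327514648438, 15.434871673583984), 30.963754653930664)
white [  7  39  24  22 219] [18.9224 49.3881] ((18.75, 49.250003814697266), (25.45584487915039, 9.192388534545898), 45.0)
white [486  40  38  30 554] [504.3664  54.3881] ((504.5735168457031, 54.54410934448242), (35.15721130371094, 16.120866775512695), 30.963756561279297)
white [27 59 15 14 80] [33.85 65.5 ] ((33.984619140625, 66.62308502197266), (15.874749183654785, 6.227110862731934), 52.12501525878906)
white [517  59  42  32 632] 
[... 9466 characters left out ...]
359750667854), np.float64(1.5900000000000003)) 50
cap 0.85 [114.1, 139.0]
white [   0   19   45  199 3735] [ 14.7936 144.6442] ((22.0, 118.0), (198.0, 44.0), 90.0)
white [  71   88   76   55 1657] [108.7876 114.9451] ((108.48530578613281, 115.30882263183594), (21.60881996154785, 78.37484741210938), 59.03623962402344)
white [  0 224  95  11 573] [ 42.1309 226.8499] ((47.0, 229.0), (10.0, 94.0), 90.0)
white [209 403  25  17 182] [220.8022 414.7088] ((221.0, 411.0), (24.0, 16.0), -0.0)
white [320 402  25  18 182] [331.6978 414.8352] ((332.0, 410.5), (24.0, 17.0), 0.0)
white [   0  405  176   15 2584] [ 85.8259 412.0681] ((87.49998474121094, 412.0), (174.99996948242188, 13.999998092651367), 0.0)
```

View pics/j.png

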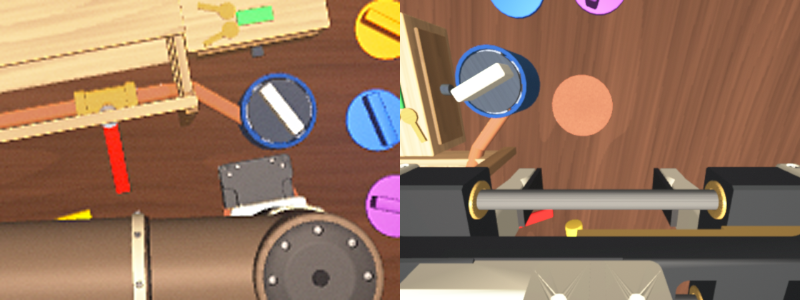

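```bash
python3 - <<'E'
from h import *
np.set_printoptions(precision=4,suppress=True)
cs,ct,cw=cal('scene'),cal('top'),cal('wrist')
P=[(cs,(274.05,231.83)),(ct,(203.94,340.76)),(cw,(114.945,108.79))]
print('tri',tri([ray(*p) for p in P]),tri([ray(*p) for p in P[:2]]),tri([ray(*p) for p in P[1:]]))
for p in P: print(atz(*p,.119))
for c,ctr,wh in((cs,(231.97,274.05),((33.9,7.67),3.01)),(ct,(340.73,203.93),((27.97,6.4),51.84)),(cw,(108.49,115.31),((21.6,78.37),59.04))):
    b=cv2.boxPoints((ctr,*wh)); e=[np.linalg.norm(b[i]-b[(i+1)%4]) for i in range(4)]; i=int(np.argmax(e[:2])); 
    A,B=atz(c,b[i][::-1],.119),atz(c,b[i+1][::-1],.119); d=A-B; print('wing',np.degrees(np.arctan2(d[1],d[0]))%180,np.linalg.norm(d))
# housing blue ring from top & scene trace
for n,c in(('top',ct),('wrist',cw)):
    for d in ctrl.spot_point('filter_seat',n): print(n,d['conf'],atz(c,d['pixel'],.075))
    for d in ctrl.trace('cap',n)[:4]:
        print(d['bbox'],atz(c,np.argwhere(d['mask']).mean(0),.1))
print(toS([.6,-.2375,.1]))
d=ctrl.trace('coaster','wrist')[0];print('coaster',atz(cw,np.argwhere(d['mask']).mean(0),.014),tri([ray(cw,np.argwhere(d['mask']).mean(0)),ray(ct,(253.9,329)),ray(cs,(244.9,197.7))]))
E
```

```text
tri [ 0.6036 -0.2337  0.1218] [ 0.6035 -0.2335  0.1215] [ 0.6035 -0.2339  0.1219]
[ 0.6031 -0.2331  0.119 ]
[ 0.6036 -0.234   0.119 ]
[ 0.6052 -0.2339  0.119 ]
wing 35.97462862435205 0.0762697392641221
wing 36.508647674258214 0.07425462045477642
wing 36.586700851300684 0.07596724108214734
top 0.9 [ 0.6057 -0.2303  0.075 ]
[383.0, 237.6, 413.5, 268.2] [ 0.4701 -0.386   0.1   ]
[374.8, 196.2, 405.1, 226.3] [ 0.5869 -0.3623  0.1   ]
[322.6, 190.8, 356.8, 222.9] [ 0.6017 -0.2326  0.1   ]
[380.1, 147.7, 407.1, 180.3] [ 0.7093 -0.3795  0.1   ]
[69.3, 71.2, 171.8, 159.6] [ 0.5998 -0.2345  0.1   ]
[246.5, 0.0, 312.8, 22.8] [ 0.4642 -0.3495  0.1   ]
[131.4, 0.0, 201.2, 26.8] [ 0.5651 -0.3321  0.1   ]
[1.3, 19.5, 214.5, 321.6] [ 0.6515 -0.1984  0.1   ]
[-0.0365 -0.2119  0.1   ]
coaster [ 0.473  -0.2142  0.014 ] [ 0.469  -0.2141  0.0224]
```

Emit:
{"fn": "send_rows", "kwargs": {"increments": [[[0, -0.12, 0, -0.12], [0.1, -0.245, 0, -0.24], [0.3, -0.245, 0, -0.36], [0.55, -0.245, 0, -0.48], [0.75, -0.245, 0, -0.6], [0.825, -0.245, 0, -0.726], [0.825, -0.245, 0, -0.726], [0.825, -0.245, 0, -0.726]]], "jaw": 1}}

```text
clock: 13.75
tool_pos: [0.6043, -0.232, 0.2519]
orientation: [180.0, -0.0, -143.4]
force: [-1.4, -0.5, -0.5]
opening: 0.0878
gripper_force: 0.0
```

```bash
python3 - <<'E'
from h import *
o=ctrl.get_obs();print(o['tool_pos'],o['orientation'],o['clock'],o['joint_pos'])
w=snap('wrist');c=cal('wrist')
b=w.astype(int);m=(b.min(2)>185).astype(np.uint8);k,lab,st,ce=cv2.connectedComponentsWithStats(m)
for i in range(1,k):
    if 400<st[i,4]<9000: print(st[i],atz(c,ce[i][::-1],.119))
for p in([.6036,-.2337,.119],[.6036+.038*np.cos(.635),-.2337+.038*np.sin(.635),.119]): print(proj(c,p))
cv2.imwrite('pics/k.png',w[:,:,::-1])
E
```

```text
[ 0.60433231 -0.23201601  0.25185457] [ 1.79980878e+02 -1.67697848e-02 -1.43401685e+02] 13.75 [-3.77024804e+00  1.71773172e+01 -8.74362110e-01 -3.89850266e-03
 -7.19734829e+01 -4.96302328e+01]
[ 267  155   18   74 1322] [ 0.6038614 -0.2355065  0.119    ]
[ 177  294   81   36 1991] [ 0.75592441 -0.20842383  0.119     ]
[263 294  52  26 850] [ 0.70083612 -0.1440216   0.119     ]
[   0  405  174   15 2298] [ 0.97691522 -0.26080519  0.119     ]
[192.1852398  277.12018524]
[228.14492114 276.96649321]
```

View pics/k.png

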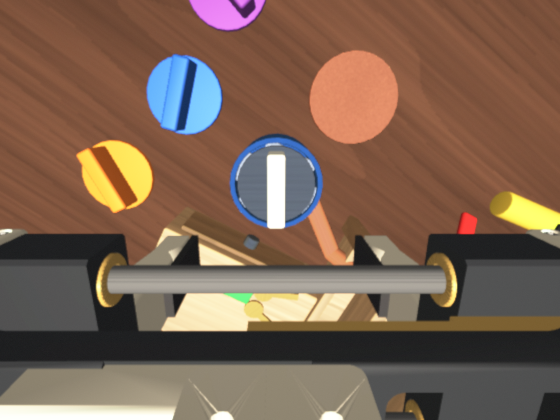

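Emit:
{"fn": "send_rows", "kwargs": {"increments": [[[-0.003, -0.008, -0.25, 0], [-0.003, -0.008, -0.5, 0], [-0.003, -0.008, -0.7, 0], [-0.003, -0.008, -0.8, 0], [-0.003, -0.008, -0.825, 0], [-0.003, -0.008, -0.825, 0]]]}}

```text
clock: 14.55
tool_pos: [0.6044, -0.2339, 0.0879]
orientation: [-180.0, 0.0, -143.5]
force: [0.8, -0.2, -1.6]
opening: 0.0876
gripper_force: 0.0
```

Emit:
{"fn": "send_rows", "kwargs": {"increments": [[[0, 0, 0, 0], [0, 0, 0, 0], [0, 0, 0, 0], [0, 0, 0, 0], [0, 0, 0, 0], [0, 0, 0, 0], [0, 0, 0, 0], [0, 0, 0, 0]]], "jaw": 0}}

```text
clock: 15.55
tool_pos: [0.6041, -0.2337, 0.0869]
orientation: [180.0, -0.0, -143.6]
force: [0.1, 1.0, -0.1]
opening: 0.018
gripper_force: 30.0
```

Emit:
{"fn": "send_rows", "kwargs": {"increments": [[[0, 0, 0, 0.08], [0, 0, 0, 0.16], [0, 0, 0, 0.24], [0, 0, 0, 0.32], [0, 0, 0, 0.4], [0, 0, 0, 0.48], [0, 0, 0, 0.56], [0, 0, 0, 0.63], [0, 0, 0, 0.68], [0, 0, 0, 0.71], [0, 0, 0, 0.71]]]}}

```text
clock: 16.92
tool_pos: [0.6042, -0.2337, 0.0869]
orientation: [180.0, -0.0, -82.6]
force: [0.3, -0.1, -0.9]
opening: 0.0177
gripper_force: 30.0
```

```bash
python3 - <<'E'
from h import *
o=ctrl.get_obs();print(o['tool_pos'],o['orientation'],o['force'],o['moment'],o['opening'])
E
```

```text
[ 0.6042112  -0.23374308  0.08692141] [ 1.79994871e+02 -1.45350382e-04 -8.25958579e+01] [ 0.30624499 -0.0645438  -0.85585595] [-0.07533952  0.0970189   0.05900087] 0.017650552488566486
```

Emit:
{"fn": "send_rows", "kwargs": {"increments": [[[0, 0, 0, 0.008], [0, 0, 0, 0.016], [0, 0, 0, 0.024], [0, 0, 0, 0.024]]]}}

```text
clock: 17.42
tool_pos: [0.6042, -0.2337, 0.0869]
orientation: [180.0, 0.0, -80.5]
force: [-0.8, -0.7, -1.1]
opening: 0.0177
gripper_force: 30.0
```

```bash
python3 - <<'E'
from h import *
o=ctrl.get_obs();print(o['orientation'],o['force'],o['moment'])
E
```

```text
[ 1.79988746e+02  2.54900027e-03 -8.05094011e+01] [-0.77825138 -0.68479415 -1.10954674] [-0.09946863  0.21411885  0.04535796]
```

Emit:
{"fn": "send_rows", "kwargs": {"increments": [[[0, 0, 0.01, 0], [0, 0, 0.02, 0], [0, 0, 0.03, 0], [0, 0, 0.03, 0]]]}}

```text
clock: 17.92
tool_pos: [0.6044, -0.2338, 0.0932]
orientation: [-180.0, -0.0, -80.5]
force: [-0.4, -0.3, -3.2]
opening: 0.018
gripper_force: 30.0
```

Emit:
{"fn": "send_rows", "kwargs": {"increments": [[[0, 0, 0.08, 0], [0, 0, 0.16, 0], [0, 0, 0.24, 0], [0, 0, 0.32, 0], [0, 0, 0.4, 0], [0, 0, 0.4, 0]]]}}

```text
clock: 18.68
tool_pos: [0.6052, -0.2339, 0.1749]
orientation: [-179.8, -0.1, -80.5]
force: [-0.5, 0.1, -3.4]
opening: 0.0178
gripper_force: 30.0
```

Emit:
{"fn": "send_rows", "kwargs": {"increments": [[[-0.1, 0.015, 0, 0], [-0.25, 0.037, 0, 0], [-0.4, 0.06, 0, 0], [-0.55, 0.082, 0, 0], [-0.64, 0.095, 0, 0], [-0.668, 0.1, 0, 0], [-0.668, 0.1, 0, 0], [-0.668, 0.1, 0, 0]]]}}

```text
clock: 19.68
tool_pos: [0.4715, -0.2138, 0.1729]
orientation: [-180.0, -0.0, -80.5]
force: [0.1, -0.2, -3.1]
opening: 0.0178
gripper_force: 30.0
```

```bash
python3 - <<'E'
from h import *
np.set_printoptions(precision=4,suppress=True)
o=ctrl.get_obs();print(o['tool_pos'],o['orientation'],o['force'],o['opening'])
for n in('scene','top','wrist'):
    im=snap(n);c=cal(n)
    for d in ctrl.trace('coaster',n)[:1]:print(n,'coaster',d['conf'],d['bbox'],atz(c,np.argwhere(d['mask']).mean(0),.014))
    for d in ctrl.spot_point('coaster',n)[:1]:print(d['conf'],atz(c,d['pixel'],0))
    for d in ctrl.spot_point('lever_tip',n)[:1]:print('tip',d['conf'],toS(atz(c,d['pixel'],.056)))
E
```

```text
[ 0.4715 -0.2138  0.1729] [-179.9931   -0.0112  -80.5084] [ 0.0512 -0.2251 -3.083 ] 0.017769282837715287
scene coaster 0.95 [177.1, 236.7, 220.8, 269.5] [ 0.4847 -0.2283  0.014 ]
0.87 [ 0.4638 -0.2097  0.    ]
tip 0.56 [-0.1073  0.023   0.056 ]
tip 0.21 [-0.0176 -0.0053  0.056 ]
wrist coaster 0.83 [228.9, 135.4, 326.3, 189.9] [ 0.4769 -0.2426  0.014 ]
0.58 [ 0.4707 -0.2141  0.    ]
```

Emit:
{"fn": "send_rows", "kwargs": {"increments": [[[-0.005, 0.001, -0.1, 0], [-0.005, 0.001, -0.22, 0], [-0.005, 0.001, -0.34, 0], [-0.005, 0.001, -0.44, 0], [-0.005, 0.001, -0.51, 0], [-0.005, 0.001, -0.545, 0], [-0.005, 0.001, -0.555, 0], [-0.005, 0.001, -0.555, 0]]]}}

```text
clock: 21.28
tool_pos: [0.47, -0.2136, 0.0624]
orientation: [-180.0, -0.0, -80.5]
force: [-0.3, 0.2, -3.0]
opening: 0.0179
gripper_force: 30.0
```

Emit:
{"fn": "send_rows", "kwargs": {"increments": [[[0, 0, -0.003, 0], [0, 0, -0.006, 0], [0, 0, -0.009, 0], [0, 0, -0.009, 0]]]}}

```text
clock: 21.78
tool_pos: [0.4696, -0.2135, 0.0602]
orientation: [-180.0, -0.0, -80.5]
force: [-1.2, -0.4, -2.7]
opening: 0.018
gripper_force: 30.0
```

Emit:
{"fn": "send_rows", "kwargs": {"increments": [[[0, 0, -0.003, 0], [0, 0, -0.006, 0], [0, 0, -0.008, 0], [0, 0, -0.008, 0]]]}}

```text
clock: 22.28
tool_pos: [0.4697, -0.2135, 0.0589]
orientation: [-180.0, -0.0, -80.5]
force: [-2.1, 1.0, 2.9]
opening: 0.0179
gripper_force: 30.0
```

Emit:
{"fn": "send_rows", "kwargs": {"increments": [[[0, 0, 0, 0], [0, 0, 0, 0], [0, 0, 0, 0], [0, 0, 0, 0], [0, 0, 0, 0], [0, 0, 0, 0], [0, 0, 0, 0]]], "jaw": 1}}

```text
clock: 23.15
tool_pos: [0.4696, -0.2135, 0.0585]
orientation: [180.0, -0.0, -80.5]
force: [-0.2, 0.5, -1.1]
opening: 0.0822
gripper_force: 0.0
```

Emit:
{"fn": "send_rows", "kwargs": {"increments": [[[0, 0, 0.05, 0], [0, 0, 0.2, 0], [0, 0, 0.4, 0], [0, 0, 0.6, 0], [0, 0, 0.8, 0], [0, 0, 0.8, 0], [0, 0, 0.8, 0]]]}}

```text
clock: 24.02
tool_pos: [0.4693, -0.2134, 0.2187]
orientation: [-180.0, 0.0, -80.5]
force: [0.4, -0.4, -0.4]
opening: 0.0876
gripper_force: 0.0
```

Emit:
{"fn": "send_rows", "kwargs": {"increments": [[[0, -0.2, 0, 0], [-0.15, -0.4, 0, 0], [-0.3, -0.6, 0, 0], [-0.3, -0.6, 0, 0]]]}}

```text
clock: 24.52
tool_pos: [0.4071, -0.3351, 0.2172]
orientation: [179.8, 0.1, -80.7]
force: [0.6, 0.5, -0.1]
opening: 0.0874
gripper_force: 0.0
```

```bash
python3 - <<'E'
from h import *
np.set_printoptions(precision=4,suppress=True)
o=ctrl.get_obs();print(o['clock'],o['tool_pos'],o['force'])
ims={n:snap(n) for n in('scene','top')}
V=np.array([-.848,0,-.53]);U=np.array([0,1,0]);N=np.array([-.53,0,.848])
pts=[]
for n in ims:
    c=cal(n);b=ims[n].astype(int);m=((b[:,:,0]>150)&(b[:,:,1]<60)&(b[:,:,2]<60));best=[]
    for th in np.arange(1.2,1.65,.01):
        r=np.cos(th)*U+np.sin(th)*V; t=-np.sin(th)*U+np.cos(th)*V;p0=np.array([0,.02,.12])+.004*N
        q=[proj(c,toW(p0+a*r+k*.01*t))[::-1] for a,k in((.03,-1),(.03,1),(.12,1),(.12,-1))]
        z=np.zeros(m.shape,np.uint8);cv2.fillPoly(z,[np.round(q).astype(int)],1)
        best.append(((z&m).sum()/max(1,(z|m).sum()),th))
    print(n,max(best),m.sum())
    q=proj(c,[.47,-.2135,.091]); w=(b.min(2)>185).astype(np.uint8);k,lab,st,ce=cv2.connectedComponentsWithStats(w)
    for i in range(1,k):
        if st[i,4]>40 and np.linalg.norm(ce[i][::-1]-q)<30: print(n,'wing',st[i],atz(c,ce[i][::-1],.091)); pts.append(ray(c,ce[i][::-1]))
    d=ctrl.trace('coaster',n)[:1]
    if d: print('coaster',d[0]['bbox'])
    d=ctrl.trace('torch',n)[:1]
    if d: print('torch',d[0]['bbox'])
if len(pts)>1: print('tri top of wing',tri(pts))
E
```

```text
24.525 [ 0.4071 -0.3351  0.2172] [ 0.6094  0.4565 -0.0904]
scene (np.float64(0.55859375), np.float64(1.5500000000000003)) 166
scene wing [185 222  22  28 226] [ 0.4688 -0.2137  0.091 ]
coaster [181.3, 227.2, 222.9, 270.8]
torch [256.2, 116.1, 294.4, 174.8]
top (np.float64(0.7873134328358209), np.float64(1.5500000000000003)) 242
torch [188.1, 256.5, 247.4, 282.0]
```

```bash
python3 -c "
from plant import ctrl
print(ctrl.close_job())"
```

```text
the job is handed in; nothing more can be done
None
```

I shut the stopcock first (about 1.55 rad, measured in two cameras), then twisted the white cap free and stood it on the coaster, about 2 mm from the middle by the scene camera; the job was handed in at about 24.5 s with no verdict returned. The torch showed no movement; I did not re-measure the bell or keys, and the cap's uprightness rests on the scene view and the light contact at release.

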